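Level the drill-press work shelf and hold the level pressed

ROBOT

A 7-joint arm with a two-finger parallel gripper is mounted at the origin on the work surface. World frame = base frame: x ahead of the robot, y to its left, z up, the work surface at z = 0. Lengths are in m, angles in rad, forces in N, time in s.
With the tool pointing down it reaches from about 0.425 to 0.925 m from the base axis. Payload 6.8 kg.
Tool frame: the origin (TCP) lies midway between the tips of the shut fingers; the grasp point (between the pads) lies 19 mm behind it; z points along the fingers, y is the line along which they close (so a half turn about z gives the same grasp; the last joint's range is limited). The gripper opens to 88 mm and grips with 3 to 60 N. Pads are 20 mm wide; open, the fingers measure 115 mm over their backs; the gripper's body (75 mm by 178 mm) begins 61 mm behind the grasp point.
Start: joints at [1.034, 0.477, 0.022, 1.555, -0.011, 1.109, -0.083], TCP at [0.281, -0.614, 0.223] pointing down, gripper open.
Joint ranges: [-2.96, 2.96], [-0.34, 2.1], [-1.41, 1.46], [0.24, 2.44], [-1.37, 4.51], [0.17, 1.92], [-2.96, 2.96]. Speed limits (rad/s): [2.39, 2.39, 3.14, 3.14, 3.14, 3.14, 3.14].

INTERFACE

Orientations are given as a unit quaternion [w, x, y, z].
In Python, from workcell import env gives the robot as it stands. The module is installed in compiled form; this text tells all that it offers.
- The arm moves only by the tool arm_command, never from a script. Its arguments are lists of equal length, an entry for each row: "claw": the opening, from 0 (shut) to 1 (fully open); "xyz": the shift along the world's x, y, z each as a share of 75 cm, from -1 to 1, a list of three; "yaw": the turn about the world's z as a share of pi rad, from -1 to 1. In form: {"claw": [claw, ...], "xyz": [[tx, ty, tz], ...], "yaw": [yaw, ...]}. A call has 1 to 10 rows; each row is the pose to reach, as a shift and turn from the pose commanded when the call began, turning the shorter way round; what a row does not reach only later rows make up. A row lasts 1/12 s, in which the tool goes at most 41.7 mm and 7.16 degrees, less where a joint would pass 70% of its speed; a pose out of reach is approached as far as the arm can. A call with a number of a shift or a turn outside -1 to 1 is refused whole. A call with a gripper value outside its range is refused whole. The fingers move at their own pace and stop on an object; "grip_force" is the grip in N (left out, the last holds). Time passes only in rows, so rows that repeat a pose let the fingers close. It gives the time, the measured TCP pose, the force and the opening at its end, in the units of the state.
- env.read_state(): the state, without advancing time (a new reading comes with each control period).
- env.snapshot(name): name is "scene" or "top" or "wrist"; returns a dict with "pixels" (400x640x3 uint8, blue, green, red), "z_map" (400x640 float32, m along the optical axis (not along the pixel's ray), 0 where there is no reading), "intrinsics" (3x3 intrinsics, pixels), "distortion" ([k1, k2, p1, p2, k3] as OpenCV has them; the pictures are not rectified), "xyz" and "orientation" of the camera in the world; the wrist camera has in their place "tool_from_camera" (4x4, takes a point from camera to tool coordinates, whose origin is the TCP and whose axes are the flange's). Camera axes: x right, y down, z forward; pixel columns grow to the right and rows downward; lengths in m; the calibration is good to about 2 mm. A picture is of the moment at which its call begins: read the wrist's pose just before it.
- env.hand_in(): hands the job in, once; it reports no verdict.
Trained networks look in a picture, given as the dict that the camera call returned (one of the last four; its "shot" number tells which), for a name from the list of things; names that differ only in an ending like _2 or _b are one class to them, and where a whole thing is asked for, a point or a joint stands for the part that bears it (a point fixed in the world has none). Each returns a list of dicts, best first, with "confidence" (0 to 1); they miss things now and then, are a little off and sometimes report something else, mostly with a low value. They report only what shows in the picture. A call takes as long as a camera call. They do not tell look-alikes from the thing itself.
- env.find_in(thing, picture): "centre" ([column, row] in pixels, amid what is visible of it).
- env.landmark_of(thing, picture): "centre" ([column, row] in pixels: a listed point, or the origin of a listed thing).
The state is a dict: "clock": time; "joint_positions": joint angles; "qvel": joint speeds; "tau": joint torques, N m; "tool_pos": TCP position; "tool_rot": TCP orientation; "force": force on the tool from outside, world axes, zero at the start; "wrist_torque": the same for the moment, N m; "grip_width": opening from 0.0 (shut) to 1.0 (fully open).
Only numpy, scipy, OpenCV 4.12 (cv2) and the standard library are available. Lean on these libraries where they do the work, as an engineer would, in place of code of your own. Each camera call takes 0.05 s, during which the arm holds its last target. There are 200 camera calls.

TASK

Lift the dust cap off the levelling knob of the work shelf and set it down gently, open end down, in the low round cup. Turn the knob until the spirit level on the shelf reads centred while it is pressed flat on the shelf, and finish with the fingertips pressing the raised end of the level down flat, the bubble between the two lines: keep pressing, firmly but well short of 30 N, and do not let go. Do not knock the other things on the table about.

Things in the scene. Friction and masses are not known exactly. Their poses are not given: they have to be found in the camera images.
- cap_center (a point): centre (half-way up) of the loose dust cap, a plain round black plastic cup upside down, 40 outside diameter, 46 high, 34 bore, 40 deep inside, 60 g; it stands loosely over the knob on a fixed round collar whose top is 52 above the table. z is up along its axis. It must be lifted about 40 to clear the knob
- cup_in (a point): centre of the inner floor (4 above the table) of the low round steel cup, fixed, 68 outside diameter, 60 inside, rim 16 above the table; the cap goes in here
- knob (a point): point on the axis of the levelling knob, 77 above the table and 9 below the knob's top: an upright flat steel bar 10 thick along its own x axis, 28 wide along its own y axis, from 55 to 86 above the table, turning about the vertical, over the fixed collar (50 diameter, top 52 above the table). Grip it across its 10 mm thickness with the fingertips just above the collar. Turns with the knob
- cam (a joint): turn of the levelling knob, rad, growing clockwise seen from above, stays where it is left (about 0.15 N m friction, limits +-2.2; it begins to creep back if the level is pressed with over 30 N). Clockwise raises the shelf's knob end, 0.02 rad of tilt per rad of turn. Its zero is NOT where the shelf is level, since the strip under the level is out of true by an unknown bit; at the start the knob end is always too low, by 0.4 to 1.4 rad of turn
- vial (a point): middle of the vial (62 long, 18 wide) in the level's top, midway between its two black cross lines, which are 16 apart; y axis along the vial towards the knob
- bubble (a point): middle of the bubble, 14 long, in the vial. Centred when at point vial; its offset from there along the vial (y axis of vial) counts positive towards the knob, limits +-22. It drifts to the higher end, 0.6 mm per 0.001 rad of tilt (so 12 mm per rad of knob turn), and takes about 1 s to settle
- level_arm (a joint): angle of the spirit level off the shelf, rad: it is pinned to the shelf at the end far from the knob and a leaf spring keeps its other end up at 0.02 when nothing presses; 0 is pressed flat, hard on the shelf, which takes about 9 N at level_press (the first touch under 1 N); press with some 12 to 20 N, as a push that just reaches 9 N may relax and let it rise. Lifted, the bubble reads 12 mm further towards the knob than when pressed flat
- level_press (a point): the place to press: on the middle of the level's top face (about 74 above the table when pressed flat and level), 25 from its sprung end, between vial and knob. The level's own y axis points along it towards the knob, which is 95 away. The vial's middle is 90 the other way
- level: the spirit level, a steel bar 190 long (its y axis, towards the knob), 30 wide, 30 high, with a 62 long vial in its top; origin at the middle of its width on its underside by its pin, 5 from the end far from the knob
- step_a: steel step block, a four-step stair 64 x 30 x 40 high; bystander (sizes in mm), origin under its middle
- step_b: the same kind of step block; bystander (sizes in mm), origin under its middle
- case: closed plastic bit index case 70 x 115 x 30 high; bystander (sizes in mm), origin under its middle
- standoff: brass hex standoff 16 across, 48 high, standing; bystander (sizes in mm), origin under its middle
- pusher: wooden pusher block 35 x 110 x 46 high; bystander (sizes in mm), origin under its middle
- wrench: 150 mm wrench lying flat; bystander (sizes in mm), origin under its middle
Things that resemble listed ones, but are neither listed nor needed, are in the scene too. Of the things that look like the part that bears cap_center, the smallest one is meant.

How it is judged:
On the way, in this order (a step that is already met when the one before it is completed fails the run):
1. the dust cap stands released in the cup (horizontal distance between cap_center and cup_in below 0.014 m and z of cap_center in the frame of cup_in below 0.028 m and angle between cap_center's own z axis and vertical below 0.12 rad and contact force between the fingers and cap below 0.05 N), for 0.2 s.
2. the level is pressed flat with the bubble centred (value of joint level_arm below 0.003 rad and contact force between the fingers and level above 3 N and y of bubble in the frame of vial between -0.003 and 0.003 m), for 0.3 s.
At the end, for the whole second after the job is handed in: The fingers press the level (3 to 40 N) flat on the shelf (within 0.003 rad) with the bubble within 3 mm of centre and do not touch the knob; the cap stands upright, released and at rest on the floor of the cup (all of step 1 and all of step 2 and linear speed of cap below 0.02 m/s and contact force between the fingers and level below 40 N and contact force between the fingers and cam below 0.05 N); the arm keeps its last pose, push and grip.
It fails at once if a bystander is pushed more than 30 mm (distance of any of step_a, step_b, case, standoff, pusher, wrench from where it was at the start of the episode above 0.03 m).
It fails at once if the cap is dropped (faster than 0.6 m/s out of the fingers) (linear speed of cap above 0.6 m/s and contact force between the fingers and cap below 0.01 N).
It fails at once if the level is pressed with more than 60 N (contact force between the fingers and level above 60 N).
It also fails if it takes over 58 s, if anything falls off the work surface, if the arm or the gripper's body presses on something with over 40 N, if the wrist force passes 120 N, or if a joint passes its speed limit or range.

## Working session

There is one attempt and no reset: what is moved stays moved. The work goes in short steps, Python scripts to look and compute and a tool call to move; the robot and the scene stay as the last step left them, time stands still between calls to the robot, and variables do not carry over. Pictures are saved under pics/ and viewed, on a budget of 10 in all, crops included, one or two more only if the job needs it, and the job is handed in when it is done.

Besides the shell and the picture viewer there is one more tool, called as name(argument=value, ...), one argument or row to a line, values as JSON. arm_command: Moves the arm, as the interface text tells. Shift numbers are shares of 75 cm and turn numbers shares of pi rad, none past 1 either way. Its arguments: {"type":"object","properties":{"claw":{"type":"array","items":{"type":"number"}},"xyz":{"type":"array","items":{"type":"array","items":{"type":"number","minimum":-1,"maximum":1}}},"yaw":{"type":"array","items":{"type":"number","minimum":-1,"maximum":1}},"grip_force":{"type":"number"}},"required":["claw","xyz","yaw"]}

```bash
mkdir -p pics && cat > h.py <<'E'
import numpy as np, cv2
from scipy.spatial.transform import Rotation as R
from workcell import env
def q(o): return R.from_quat([o[1],o[2],o[3],o[0]])
def campose(p,st=None):
    if "tool_from_camera" in p:
        st=st or env.read_state(); T=np.array(p["tool_from_camera"])
        Rt=q(st["tool_rot"]).as_matrix(); return Rt@T[:3,:3], Rt@T[:3,3]+np.array(st["tool_pos"])
    return q(p["orientation"]).as_matrix(), np.array(p["xyz"])
def ray(p,uv,st=None):
    Rm,t=campose(p,st)
    n=cv2.undistortPoints(np.array([[uv]],float),np.array(p["intrinsics"]),np.array(p["distortion"],float))[0,0]
    return Rm@np.array([n[0],n[1],1.]),t
def at_z(p,uv,z,st=None):
    d,t=ray(p,uv,st); return t+d*(z-t[2])/d[2]
def at_depth(p,uv,st=None):
    d,t=ray(p,uv,st); u,v=int(round(uv[0])),int(round(uv[1]))
    w=p["z_map"][max(v-1,0):v+2,max(u-1,0):u+2]; w=w[w>0]
    return t+d*np.median(w) if w.size else None
def proj(p,X,st=None):
    Rm,t=campose(p,st); Xc=(np.atleast_2d(X)-t)@Rm
    return cv2.projectPoints(Xc,np.zeros(3),np.zeros(3),np.array(p["intrinsics"]),np.array(p["distortion"],float))[0][:,0]
E
cat > a.py <<'E'
from h import *
np.set_printoptions(precision=4,suppress=True)
st=env.read_state(); print(st)
for n in("scene","top"):
    p=env.snapshot(n); print(n,p["shot"],p["xyz"],p["orientation"])
    im=p["pixels"].copy()
    for k in["cap_center","cup_in","knob","vial","bubble","level_press","level","step_a","case","standoff","pusher","wrench"]:
        for r in env.landmark_of(k,p)[:4]:
            c=r["centre"]; X=at_depth(p,c); print(k,round(r["confidence"],2),np.round(c,1),X)
            if r["confidence"]>.3:
                cv2.circle(im,(int(c[0]),int(c[1])),2,(0,0,255),-1); cv2.putText(im,k,(int(c[0])+3,int(c[1])),0,.35,(0,0,255),1)
    cv2.imwrite(f"pics/{n}0.png",im)
E
python3 a.py
```

```text
{'clock': 0.0, 'joint_positions': array([ 1.0339,  0.4778,  0.0224,  1.5564, -0.0115,  1.1093, -0.0831]), 'qvel': array([ 0.0018, -0.0005, -0.0025,  0.0012,  0.0008,  0.0004,  0.0006]), 'tau': array([  0.0002, -58.2847,   1.535 , -27.26  ,  -0.0542,   0.017 ,
         0.0002]), 'tool_pos': array([ 0.2804, -0.6134,  0.2217]), 'tool_rot': array([-0.0008,  0.9771,  0.2128, -0.0003]), 'force': array([-0.0225, -0.4685, -0.0398]), 'wrist_torque': array([-0.0063,  0.0211, -0.026 ]), 'grip_width': 0.9964439360365578}
scene 1 [ 0.8808 -0.4911  0.6817] [-0.3624  0.8948  0.2393 -0.1037]
cap_center 0.91 [271.  179.3] [0.4467 0.0247 0.0601]
cap_center 0.72 [440.8 164.1] [0.7421 0.3217 0.0055]
cap_center 0.69 [246.4 210.4] [ 0.418  -0.0391  0.0041]
cap_center 0.62 [347.1 156. ] [0.5543 0.1791 0.058 ]
cup_in 0.76 [191.5 324.5] [ 0.5005 -0.3072  0.0038]
vial 0.57 [288.1 231. ] [ 0.569  -0.0909  0.0768]
bubble 0.6 [291.3 226.7] [ 0.57   -0.081   0.0798]
level_press 0.79 [316.5 202.4] [0.5759 0.0029 0.0734]
level_press 0.25 [422.7 216.2] [0.7683 0.1144 0.0292]
level 0.89 [273.7 261. ] [ 0.5789 -0.155 
[... 644 characters left out ...]
p_in 0.67 [269.3 206.6] [0.5769 0.093  0.0976]
knob 0.66 [182.1 144.9] [0.7437 0.3247 0.0061]
knob 0.47 [271.9 212.4] [0.5648 0.0872 0.0953]
vial 0.96 [350.2 211.7] [ 0.5732 -0.0827  0.076 ]
bubble 0.75 [375.4 216.1] [ 0.5651 -0.1388  0.0723]
bubble 0.36 [350.9 213.9] [ 0.568  -0.0841  0.0777]
level_press 0.7 [310.3 213.8] [0.5674 0.0049 0.072 ]
level 0.84 [375.7 217.9] [ 0.5611 -0.1394  0.0722]
step_a 0.91 [191.3 226.4] [0.5404 0.2811 0.0219]
step_a 0.64 [424.6 167. ] [ 0.696  -0.2674  0.0191]
case 0.65 [258.1 138.3] [0.7554 0.1345 0.0302]
standoff 0.42 [325.2 286.8] [ 0.4096 -0.0311  0.0447]
pusher 0.8 [353.6 137.7] [ 0.7579 -0.0937  0.041 ]
wrench 0.72 [178.5 146.8] [0.7387 0.3333 0.006 ]
```

View pics/scene0.png

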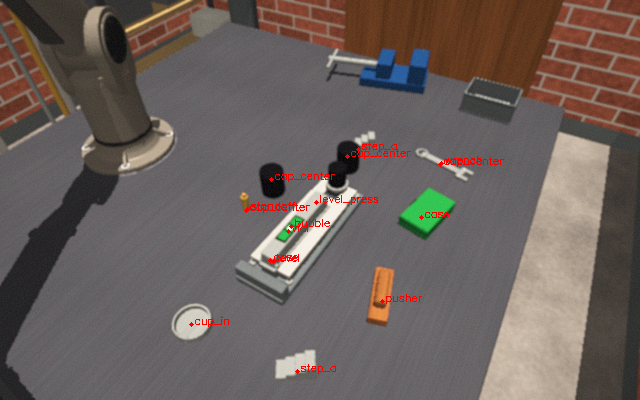

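View pics/top0.png

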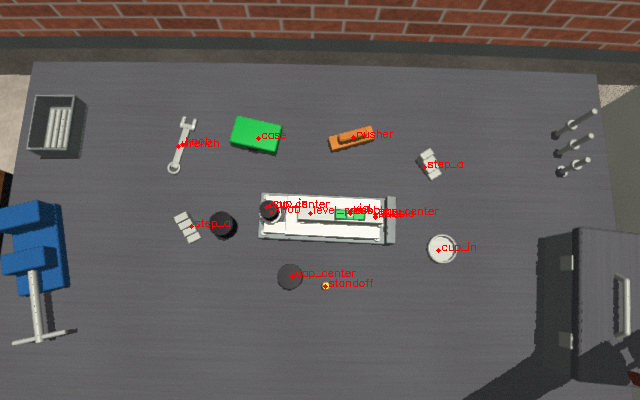

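The scene view shows three black caps: the smallest stands on the shelf collar at about (337,172), with larger look-alikes at (271,180) and (347,156). The cup is at (191,322) and the level's vial at (290,229). In the top view the collar cap is at (269,210) and the cup at (441,249). I'll refine the positions from depth.

```bash
cat > b.py <<'E'
from h import *
np.set_printoptions(precision=4,suppress=True)
def cloud(p):
    v,u=np.mgrid[0:400,0:640]; uv=np.stack([u.ravel(),v.ravel()],1).astype(np.float64)
    Rm,t=campose(p); n=cv2.undistortPoints(uv[:,None],np.array(p["intrinsics"]),np.array(p["distortion"],float))[:,0]
    d=p["z_map"].ravel(); X=(np.c_[n,np.ones(len(n))]*d[:,None])@Rm.T+t
    return X,d>0,p["pixels"].reshape(-1,3).astype(int)
for n in("top","scene"):
    p=env.snapshot(n); X,ok,C=cloud(p)
    def sel(x,y,r,z0,z1): return ok&(np.hypot(X[:,0]-x,X[:,1]-y)<r)&(X[:,2]>z0)&(X[:,2]<z1)
    for nm,a in dict(cap=(.57,.092,.045,.088,.115),capA=(.44,.03,.05,.04,.12),capB=(.56,.18,.05,.04,.12),cuprim=(.5,-.3,.05,.010,.022),cupfl=(.5,-.3,.022,-.01,.01)).items():
        m=sel(*a); P=X[m]
        if len(P)<5: print(n,nm,len(P)); continue
        (cx,cy),r=cv2.minEnclosingCircle(P[:,:2].astype(np.float32)); print(n,nm,len(P),"circ",cx,cy,r,"mean",P.mean(0),"zmax",np.percentile(P[:,2],[50,95]))
    g=ok&(C[:,1]>C[:,2]+40)&(C[:,1]>C[:,0]+40)&(abs(X[:,0]-.57)<.05)&(abs(X[:,1]+.09)<.08)
    P=X[g]; r=cv2.minAreaRect(P[:,:2].astype(np.float32)); print(n,"vial",len(P),r,"z",np.median(P[:,2]))
    m=ok&(X[:,2]>.062)&(X[:,2]<.084)&(abs(X[:,0]-.57)<.06)&(X[:,1]<.05)&(X[:,1]>-.2)
    r=cv2.minAreaRect(X[m][:,:2].astype(np.float32)); print("level",m.sum(),r,np.median(X[m][:,2]))
E
python3 b.py
```

```text
top cap 271 circ 0.5724325180053711 0.09603534638881683 0.019861504435539246 mean [0.5724 0.096  0.0966] zmax [0.0967 0.099 ]
top capA 500 circ 0.4313428997993469 0.047925207763910294 0.027428101748228073 mean [0.4312 0.0478 0.0615] zmax [0.0616 0.0639]
top capB 449 circ 0.5440906286239624 0.20508767664432526 0.02728898450732231 mean [0.5441 0.2012 0.0607] zmax [0.0617 0.0642]
top cuprim 169 circ 0.5016050934791565 -0.30441489815711975 0.03437693417072296 mean [ 0.5008 -0.3044  0.014 ] zmax [0.0139 0.017 ]
top cupfl 270 circ 0.499919593334198 -0.29995855689048767 0.02199397049844265 mean [ 0.4999 -0.3001  0.0025] zmax [0.0025 0.0053]
top vial 218 ((0.5672181844711304, -0.08243105560541153), (0.06214040145277977, 0.018715016543865204), 88.26256561279297) z 0.0744707400918797
level 1194 ((0.5679272413253784, -0.061300769448280334), (0.19044217467308044, 0.030920404940843582), 88.3878173828125) 0.07268662176185553
scene cap 244 circ 0.5726789236068726 0.09428548812866211 0.02088802121579647 mean [0.5749 0.0913 0.0971] zmax [0.0982 0.1002]
scene capA 485 circ 0.4333958625793457 0.04687673598527908 0.028689546510577202 mean [0.4368 0.0403 0.0591] zmax [0.0628 0.0651]
scene capB 405 circ 0.5456822514533997 0.20194756984710693 0.02752099372446537 mean [0.5487 0.1952 0.0586] zmax [0.0626 0.065 ]
scene cuprim 367 circ 0.5017093420028687 -0.30595555901527405 0.034695785492658615 mean [ 0.5026 -0.3067  0.0149] zmax [0.0154 0.0176]
scene cupfl 437 circ 0.5000135898590088 -0.29986411333084106 0.021908724680542946 mean [ 0.5    -0.2998  0.0043] zmax [0.0043 0.0062]
scene vial 226 ((0.5669865012168884, -0.08236926048994064), (0.06381919234991074, 0.020964154973626137), 89.40867614746094) z 0.07623592297636533
level 1389 ((0.568479597568512, -0.06195870786905289), (0.19124077260494232, 0.031214876100420952), 88.29757690429688) 0.0742801213013603
```

arm_command(
  claw=[1, 1, 1, 1, 1, 1, 1, 1, 1, 1],
  xyz=[
    [0.39, 0.945, 0.08],
    [0.39, 0.945, 0.08],
    [0.39, 0.945, 0.08],
    [0.39, 0.945, 0.08],
    [0.39, 0.945, 0.08],
    [0.39, 0.945, 0.08],
    [0.39, 0.945, 0.08],
    [0.39, 0.945, 0.08],
    [0.39, 0.945, 0.08],
    [0.39, 0.945, 0.08],
  ],
  yaw=[0.363, 0.363, 0.363, 0.363, 0.363, 0.363, 0.363, 0.363, 0.363, 0.363],
  grip_force=15,
)

```text
clock: 2.23
tool_pos: [0.4394, -0.2281, 0.2557]
tool_rot: [0.0, 0.705, 0.709, -0.0]
force: [0.8, 0.3, 0.2]
grip_width: 1.0
```

arm_command(
  claw=[1, 1, 1, 1, 1, 1, 1, 1, 1, 1],
  xyz=[
    [0.1775, 0.4315, 0],
    [0.1775, 0.4315, 0],
    [0.1775, 0.4315, 0],
    [0.1775, 0.4315, 0],
    [0.1775, 0.4315, 0],
    [0.1775, 0.4315, 0],
    [0.1775, 0.4315, 0],
    [0.1775, 0.4315, 0],
    [0.1775, 0.4315, 0],
    [0.1775, 0.4315, 0],
  ],
  yaw=[0, 0, 0, 0, 0, 0, 0, 0, 0, 0],
)

```text
clock: 3.07
tool_pos: [0.5728, 0.0997, 0.2553]
tool_rot: [-0.001, 0.705, 0.709, 0.001]
force: [-0.3, -0.5, 1.3]
grip_width: 1.002
```

```bash
cat > c.py <<'E'
from h import *
from b import cloud
E
sed -i 's/^for n in("top","scene"):/if __name__=="__main__":\n  for n in("top","scene"):/; ' b.py && python3 - <<'E'
s=open('b.py').read().split('if __name__')[0]
open('h.py','a').write(s.replace('from h import *\n',''))
E
cat > c.py <<'E'
from h import *
st=env.read_state(); p=env.snapshot("wrist"); print(st["tool_pos"],st["tool_rot"],st["joint_positions"])
cv2.imwrite("pics/w1.png",p["pixels"])
X,ok,C=cloud(p)
for nm,z0,z1 in(("cap",.09,.11),):
    m=ok&(np.hypot(X[:,0]-.5725,X[:,1]-.0955)<.045)&(X[:,2]>z0)&(X[:,2]<z1); P=X[m]
    print(nm,len(P), cv2.minEnclosingCircle(P[:,:2].astype(np.float32)) if len(P) else 0, P.mean(0))
m=ok&(X[:,2]>.062)&(X[:,2]<.084)&(abs(X[:,0]-.57)<.05)&(X[:,1]<.05)&(X[:,1]>-.2); P=X[m]
print("level",len(P),cv2.minAreaRect(P[:,:2].astype(np.float32)),P[:,1].max())
E
python3 c.py
```

```text
[0.5728 0.0997 0.2553] [-0.001   0.7051  0.7091  0.0014] [ 0.1706  0.3482 -0.5684  1.7182  0.201   1.1326 -0.4504]
cap 1034 ((0.571392834186554, 0.09194591641426086), 0.019946610555052757) [0.5715 0.0927 0.0976]
level 2255 ((0.5661938786506653, -0.06574448943138123), (0.1919195055961609, 0.02997708134353161), 88.30816650390625) 0.030490759074151996
```

arm_command(
  claw=[1, 1, 1, 1, 1, 1, 1, 1, 0, 0],
  xyz=[
    [-0.001, -0.0076, 0],
    [-0.001, -0.0076, -0.05],
    [-0.001, -0.0076, -0.1],
    [-0.001, -0.0076, -0.15],
    [-0.001, -0.0076, -0.19],
    [-0.001, -0.0076, -0.22],
    [-0.001, -0.0076, -0.2444],
    [-0.001, -0.0076, -0.2444],
    [-0.001, -0.0076, -0.2444],
    [-0.001, -0.0076, -0.2444],
  ],
  yaw=[0, 0, 0, 0, 0, 0, 0, 0, 0, 0],
  grip_force=15,
)

```text
clock: 3.95
tool_pos: [0.5723, 0.0867, 0.0732]
tool_rot: [0.001, 0.708, 0.706, 0.001]
force: [-0.2, 0.3, 0.5]
grip_width: 0.885
```

arm_command(
  claw=[0, 0, 0, 0],
  xyz=[
    [0, 0, 0],
    [0, 0, 0],
    [0, 0, 0],
    [0, 0, 0],
  ],
  yaw=[0, 0, 0, 0],
)

```text
clock: 4.28
tool_pos: [0.5719, 0.088, 0.0726]
tool_rot: [0.0, 0.708, 0.707, 0.0]
force: [-0.3, 0.0, 0.3]
grip_width: 0.584
```

arm_command(
  claw=[0.58, 0.58, 0, 0, 0, 0, 0, 0],
  xyz=[
    [0, 0.006, 0],
    [0, 0.006, 0],
    [0, 0.006, 0],
    [0, 0.006, 0],
    [0, 0.006, 0],
    [0, 0.006, 0],
    [0, 0.006, 0],
    [0, 0.006, 0],
  ],
  yaw=[0, 0, 0, 0, 0, 0, 0, 0],
)

```text
clock: 4.95
tool_pos: [0.5715, 0.0925, 0.0719]
tool_rot: [-0.0, 0.708, 0.707, 0.0]
force: [-0.2, 0.3, -0.0]
grip_width: 0.448
```

arm_command(
  claw=[0, 0, 0, 0, 0, 0, 0, 0],
  xyz=[
    [0, 0, 0.02],
    [0, 0, 0.04],
    [0, 0, 0.07],
    [0, 0, 0.1],
    [0, 0, 0.13],
    [0, 0, 0.16],
    [0, 0, 0.16],
    [0, 0, 0.16],
  ],
  yaw=[0, 0, 0, 0, 0, 0, 0, 0],
)

```text
clock: 5.62
tool_pos: [0.5721, 0.0925, 0.1928]
tool_rot: [0.001, 0.708, 0.706, 0.001]
force: [-0.2, 0.4, -0.3]
grip_width: 0.448
```

```bash
cat > d.py <<'E'
from h import *
st=env.read_state(); print(st["tool_pos"],st["grip_width"],st["force"])
for n in("scene","top"):
    p=env.snapshot(n); X,ok,C=cloud(p)
    for k in("knob","cap_center","vial","bubble"):
        for r in env.landmark_of(k,p)[:3]: print(n,k,round(r["confidence"],2),np.round(r["centre"],1),at_depth(p,r["centre"]))
    m=ok&(np.hypot(X[:,0]-.571,X[:,1]-.092)<.025)&(X[:,2]>.06)&(X[:,2]<.1); P=X[m]
    if len(P)>4: print(n,"knob",len(P),cv2.minAreaRect(P[:,:2].astype(np.float32)),np.percentile(P[:,2],[5,50,95]))
    c=proj(p,[.571,0,.08])[0].astype(int); im=p["pixels"][max(c[1]-75,0):c[1]+75,c[0]-100:c[0]+100]
    cv2.imwrite(f"pics/{n}2.png",cv2.resize(im,None,fx=4,fy=4,interpolation=cv2.INTER_CUBIC))
E
python3 d.py
```

```text
[0.5721 0.0925 0.1928] 0.4483783422883023 [-0.2405  0.4485 -0.2817]
scene knob 0.61 [334.9 173.2] [0.5696 0.0916 0.0802]
scene cap_center 0.78 [348.9 157.1] [0.5579 0.1815 0.0544]
scene cap_center 0.77 [273.2 178.6] [0.4501 0.0284 0.0608]
scene cap_center 0.72 [337.2 127.7] [0.5799 0.0782 0.2119]
scene vial 0.95 [288.9 229.9] [ 0.569  -0.0881  0.0772]
scene bubble 0.48 [357.4 148.7] [0.5665 0.2073 0.0647]
scene bubble 0.44 [292.1 228.3] [ 0.5719 -0.0815  0.0768]
scene knob 119 ((0.5734987258911133, 0.09429050236940384), (0.00982377678155899, 0.02831938862800598), 56.88909912109375) [0.0622 0.0788 0.0872]
top knob 0.59 [349.2 214.5] [ 0.5667 -0.0805  0.0768]
top knob 0.25 [179.8 146.7] [0.5424 0.1228 0.5833]
top cap_center 0.47 [181.5 146.8] [0.5422 0.1211 0.5837]
top cap_center 0.41 [424.  165.5] [ 0.7003 -0.2666  0.0173]
top vial 0.61 [350.6 215.1] [ 0.5654 -0.0835  0.077 ]
top vial 0.34 [426.3 167. ] [ 0.6964 -0.2718  0.0182]
top bubble 0.62 [375.8 216.3] [ 0.5646 -0.1396  0.0726]
top bubble 0.57 [349.6 212.2] [ 0.5722 -0.0815  0.0747]
```

View pics/scene2.png

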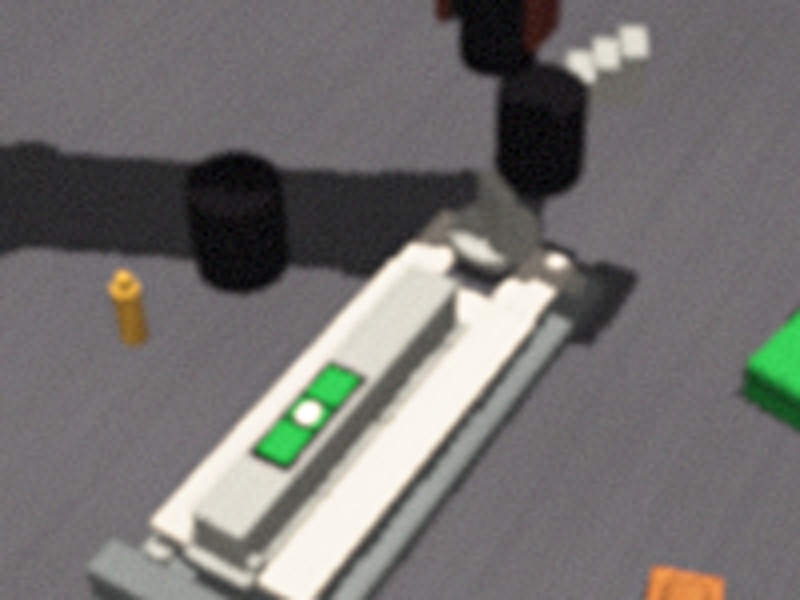

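The scene crop shows the cap held clear. The knob bar stands at about (505,205), and the bubble at (308,412) is about mid-vial with the level lifted, so roughly 1 rad of clockwise turn is needed. The cap goes to the cup next.

arm_command(
  claw=[0, 0, 0, 0, 0, 0, 0, 0, 0, 0],
  xyz=[
    [-0.094, -0.53, 0],
    [-0.094, -0.53, 0],
    [-0.094, -0.53, 0],
    [-0.094, -0.53, 0],
    [-0.094, -0.53, 0],
    [-0.094, -0.53, 0],
    [-0.094, -0.53, 0],
    [-0.094, -0.53, 0],
    [-0.094, -0.53, 0],
    [-0.094, -0.53, 0],
  ],
  yaw=[0, 0, 0, 0, 0, 0, 0, 0, 0, 0],
)

```text
clock: 6.95
tool_pos: [0.4993, -0.3097, 0.1918]
tool_rot: [0.0, 0.709, 0.705, -0.001]
force: [0.7, 0.5, 0.8]
grip_width: 0.45
```

arm_command(
  claw=[0, 0, 0, 0, 0],
  xyz=[
    [0, 0, -0.04],
    [0, 0, -0.08],
    [0, 0, -0.12],
    [0, 0, -0.13],
    [0, 0, -0.13],
  ],
  yaw=[0, 0, 0, 0, 0],
)

```text
clock: 7.37
tool_pos: [0.4994, -0.3041, 0.0922]
tool_rot: [-0.002, 0.708, 0.707, -0.001]
force: [-0.6, -0.0, -0.4]
grip_width: 0.447
```

```bash
cat > e.py <<'E'
from h import *
st=env.read_state(); print(st["tool_pos"],st["tool_rot"],st["grip_width"],st["force"])
for n in("wrist","scene"):
    p=env.snapshot(n); X,ok,C=cloud(p)
    m=ok&(np.hypot(X[:,0]-.5016,X[:,1]+.305)<.06)&(X[:,2]>.011)&(X[:,2]<.021); P=X[m]
    print(n,len(P),cv2.minEnclosingCircle(P[:,:2].astype(np.float32)) if len(P) else 0)
    cv2.imwrite(f"pics/{n}3.png",p["pixels"])
E
python3 e.py
```

```text
[ 0.4994 -0.3041  0.0922] [-0.0024  0.7076  0.7067 -0.0006] 0.44716153105301903 [-0.572  -0.0026 -0.352 ]
wrist 926 ((0.502500057220459, -0.30502378940582275), 0.033809155225753784)
scene 279 ((0.5019314885139465, -0.3062623143196106), 0.03475822135806084)
```

arm_command(
  claw=[0, 0, 0, 0, 0, 0],
  xyz=[
    [0.0033, -0.001, 0],
    [0.0033, -0.001, -0.03],
    [0.0033, -0.001, -0.06],
    [0.0033, -0.001, -0.075],
    [0.0033, -0.001, -0.0856],
    [0.0033, -0.001, -0.0856],
  ],
  yaw=[0, 0, 0, 0, 0, 0],
)

```text
clock: 7.97
tool_pos: [0.5033, -0.3055, 0.0297]
tool_rot: [-0.0, 0.708, 0.707, -0.0]
force: [-0.3, 0.3, -0.3]
grip_width: 0.446
```

arm_command(
  claw=[0, 0, 0],
  xyz=[
    [0, 0, -0.003],
    [0, 0, -0.005],
    [0, 0, -0.005],
  ],
  yaw=[0, 0, 0],
)

```text
clock: 8.22
tool_pos: [0.504, -0.306, 0.0271]
tool_rot: [0.001, 0.708, 0.707, 0.0]
force: [0.2, -0.4, -0.5]
grip_width: 0.448
```

arm_command(
  claw=[0, 0, 0],
  xyz=[
    [0, 0, -0.002],
    [0, 0, -0.0035],
    [0, 0, -0.0035],
  ],
  yaw=[0, 0, 0],
)

```text
clock: 8.47
tool_pos: [0.5035, -0.3058, 0.0239]
tool_rot: [0.0, 0.708, 0.707, -0.0]
force: [-0.2, -1.1, -1.3]
grip_width: 0.452
```

arm_command(
  claw=[0, 0, 0],
  xyz=[
    [0, 0, -0.0015],
    [0, 0, -0.0015],
    [0, 0, -0.0015],
  ],
  yaw=[0, 0, 0],
)

```text
clock: 8.72
tool_pos: [0.5036, -0.3059, 0.0237]
tool_rot: [0.0, 0.708, 0.707, -0.0]
force: [-1.7, 1.4, 8.3]
grip_width: 0.443
```

Contact (8 N). The cap is seated, so I release it.

arm_command(
  claw=[0.6, 0.8, 1, 1, 1, 1, 1],
  xyz=[
    [0, 0, 0.001],
    [0, 0, 0.001],
    [0, 0, 0.001],
    [0, 0, 0.001],
    [0, 0, 0.001],
    [0, 0, 0.001],
    [0, 0, 0.001],
  ],
  yaw=[0, 0, 0, 0, 0, 0, 0],
)

```text
clock: 9.3
tool_pos: [0.5035, -0.3057, 0.0233]
tool_rot: [-0.0, 0.708, 0.707, 0.0]
force: [0.1, -0.2, 1.2]
grip_width: 0.939
```

arm_command(
  claw=[1, 1, 1, 1, 1, 1],
  xyz=[
    [0, 0, 0.02],
    [0, 0, 0.06],
    [0, 0, 0.11],
    [0, 0, 0.16],
    [0, 0, 0.2],
    [0, 0, 0.22],
  ],
  yaw=[0, 0, 0, 0, 0, 0],
)

```text
clock: 9.8
tool_pos: [0.5052, -0.3064, 0.1928]
tool_rot: [0.003, 0.708, 0.707, 0.001]
force: [0.9, -0.4, -0.5]
grip_width: 0.998
```

```bash
cat > f.py <<'E'
from h import *
st=env.read_state(); print(st["clock"],st["tool_pos"],st["tool_rot"],st["grip_width"],st["force"])
for n in("wrist","top","scene"):
    p=env.snapshot(n); X,ok,C=cloud(p)
    m=ok&(np.hypot(X[:,0]-.5016,X[:,1]+.305)<.04)&(X[:,2]>.04)&(X[:,2]<.07); P=X[m]
    print(n,"cap",len(P),cv2.minEnclosingCircle(P[:,:2].astype(np.float32)) if len(P) else 0, np.median(P[:,2]) if len(P) else 0)
    if n!="wrist":
      m=ok&(np.hypot(X[:,0]-.572,X[:,1]-.094)<.022)&(X[:,2]>.065)&(X[:,2]<.1); P=X[m]
      print(n,"knob",len(P),cv2.minAreaRect(P[:,:2].astype(np.float32)),np.percentile(P[:,2],[5,50,95]))
E
python3 f.py
```

```text
9.8 [ 0.5052 -0.3064  0.1928] [0.0027 0.7077 0.7065 0.0008] 0.9984662278100217 [ 0.9139 -0.4263 -0.5181]
wrist cap 1170 ((0.5038984417915344, -0.303684264421463), 0.020028430968523026) 0.05144718667768863
top cap 242 ((0.5029330253601074, -0.3022782802581787), 0.019757792353630066) 0.048187403583899946
top knob 77 ((0.5722925066947937, 0.09663524478673935), (0.010197999887168407, 0.027913233265280724), 56.50198745727539) [0.0703 0.0837 0.0862]
scene cap 456 ((0.5040713548660278, -0.3044102191925049), 0.020537689328193665) 0.05023342274614995
scene knob 101 ((0.573868453502655, 0.09447677433490753), (0.010329868644475937, 0.027522237971425056), 58.08892059326172) [0.0674 0.0817 0.0876]
```

arm_command(
  claw=[1, 1, 1, 1, 1, 1, 1, 1, 0.45, 0.45],
  xyz=[
    [0.0904, 0.534, 0],
    [0.0904, 0.534, 0],
    [0.0904, 0.534, 0],
    [0.0904, 0.534, 0],
    [0.0904, 0.534, 0],
    [0.0904, 0.534, 0],
    [0.0904, 0.534, 0],
    [0.0904, 0.534, 0],
    [0.0904, 0.534, 0],
    [0.0904, 0.534, 0],
  ],
  yaw=[0.317, 0.317, 0.317, 0.317, 0.317, 0.317, 0.317, 0.317, 0.317, 0.317],
)

```text
clock: 10.78
tool_pos: [0.5701, 0.0985, 0.1866]
tool_rot: [-0.002, 0.283, 0.959, 0.0]
force: [-1.2, -0.9, 1.2]
grip_width: 0.883
```

arm_command(
  claw=[0.45, 0.45, 0.45, 0.45],
  xyz=[
    [0, 0, 0],
    [0, 0, 0],
    [0, 0, 0],
    [0, 0, 0],
  ],
  yaw=[0, 0, 0, 0],
)

```text
clock: 11.12
tool_pos: [0.5708, 0.0925, 0.1872]
tool_rot: [-0.001, 0.285, 0.958, -0.001]
force: [-0.2, -0.7, -1.0]
grip_width: 0.584
```

```bash
cat > g.py <<'E'
from h import *
import sys
# bubble: inside the vial rectangle find green / white / black marks along the vial's length
def vial(p,X,ok,C):
    near=ok&(abs(X[:,0]-.568)<.03)&(abs(X[:,1]+.085)<.05)&(X[:,2]>.06)&(X[:,2]<.09)
    g=near&(C[:,1]>C[:,2]+40)&(C[:,1]>C[:,0]+40)
    (c,(w,h),a)=cv2.minAreaRect(X[g][:,:2].astype(np.float32)); c=np.array(c)
    if w<h: a+=90; w,h=h,w
    d=np.array([np.cos(np.radians(a)),np.sin(np.radians(a))]); d*=np.sign(d[1])
    s=(X[:,:2]-c)@d; t=(X[:,:2]-c)@np.array([-d[1],d[0]])
    inb=near&(abs(s)<.033)&(abs(t)<.009); wh=inb&(C.min(1)>140)&(abs(s)<.03)&(abs(t)<.006)
    print("vial c",c,"len",w,h,"ang",np.degrees(np.arctan2(d[1],d[0])),"n",g.sum())
    print("bubble s mm: mean %.1f min %.1f max %.1f n %d"%(1e3*s[wh].mean(),1e3*s[wh].min(),1e3*s[wh].max(),wh.sum()) if wh.any() else "no bubble")
    return c,d
if __name__=="__main__":
    for n in sys.argv[1:]:
        st=env.read_state(); p=env.snapshot(n); X,ok,C=cloud(p); print(n,st["clock"],np.round(st["tool_pos"],4),st["tool_rot"])
        try: vial(p,X,ok,C)
        except Exception as e: print("vial fail",e)
        m=ok&(np.hypot(X[:,0]-.573,X[:,1]-.094)<.022)&(X[:,2]>.065)&(X[:,2]<.095); P=X[m]
        if len(P)>5: print(n,"knob",len(P),cv2.minAreaRect(P[:,:2].astype(np.float32)),np.percentile(P[:,2],[5,50,95]))
        cv2.imwrite(f"pics/{n}_{p['shot']}.png",p["pixels"]); print("shot",p["shot"])
E
python3 g.py wrist scene top
```

```text
wrist 11.1167 [0.5708 0.0925 0.1872] [-0.0008  0.2854  0.9584 -0.0009]
vial c [ 0.5674 -0.0671] len 0.03358722850680351 0.018902650102972984 ang 88.43598175048828 n 344
bubble s mm: mean 24.4 min 18.1 max 29.9 n 118
wrist knob 370 ((0.5716847777366638, 0.09567376226186752), (0.009280437603592873, 0.02836366929113865), 56.9875373840332) [0.0724 0.0861 0.0874]
shot 13
scene 11.1667 [0.571  0.0925 0.1876] [-0.0005  0.2856  0.9583 -0.0007]
vial c [ 0.5672 -0.0823] len 0.06479451060295105 0.019839895889163017 ang 88.64649963378906 n 228
bubble s mm: mean -0.8 min -8.3 max 6.2 n 31
scene knob 102 ((0.5731179714202881, 0.09483949840068817), (0.010100414045155048, 0.028139322996139526), 55.96119689941406) [0.0669 0.0823 0.0878]
shot 14
top 11.2167 [0.5711 0.0927 0.1878] [-0.0003  0.2856  0.9583 -0.0006]
vial c [ 0.5675 -0.0824] len 0.06208830326795578 0.01902218535542488 ang 88.4770736694336 n 212
bubble s mm: mean 0.7 min -4.6 max 6.8 n 22
shot 15
```

arm_command(
  claw=[0.45, 0.45, 0.45, 0.45, 0.45, 0.45, 0.45],
  xyz=[
    [0.0013, 0.0033, 0],
    [0.0013, 0.0033, -0.05],
    [0.0013, 0.0033, -0.09],
    [0.0013, 0.0033, -0.13],
    [0.0013, 0.0033, -0.16],
    [0.0013, 0.0033, -0.172],
    [0.0013, 0.0033, -0.172],
  ],
  yaw=[0, 0, 0, 0, 0, 0, 0],
)

```text
clock: 11.85
tool_pos: [0.5709, 0.0966, 0.0575]
tool_rot: [-0.002, 0.284, 0.959, -0.001]
force: [-0.3, 0.4, 0.3]
grip_width: 0.451
```

arm_command(
  claw=[0, 0, 0, 0, 0, 0, 0, 0],
  xyz=[
    [0, 0, 0],
    [0, 0, 0],
    [0, 0, 0],
    [0, 0, 0],
    [0, 0, 0],
    [0, 0, 0],
    [0, 0, 0],
    [0, 0, 0],
  ],
  yaw=[0, 0, 0, 0, 0, 0, 0, 0],
  grip_force=40,
)

```text
clock: 12.52
tool_pos: [0.5723, 0.0962, 0.0604]
tool_rot: [0.0, 0.285, 0.959, -0.001]
force: [-2.4, -2.8, 6.0]
grip_width: 0.113
```

arm_command(
  claw=[0, 0, 0, 0, 0, 0, 0, 0, 0, 0],
  xyz=[
    [0, 0, 0.002],
    [0, 0, 0.002],
    [0, 0, 0.002],
    [0, 0, 0.002],
    [0, 0, 0.002],
    [0, 0, 0.002],
    [0, 0, 0.002],
    [0, 0, 0.002],
    [0, 0, 0.002],
    [0, 0, 0.002],
  ],
  yaw=[0, -0.035, -0.07, -0.105, -0.14, -0.175, -0.21, -0.25, -0.285, -0.32],
)

```text
clock: 13.35
tool_pos: [0.5726, 0.0964, 0.0604]
tool_rot: [0.0, 0.713, 0.701, -0.0]
force: [3.6, -2.2, -8.8]
grip_width: 0.112
```

arm_command(
  claw=[0, 0, 0, 0, 0, 0],
  xyz=[
    [0, 0, 0],
    [0, 0, 0],
    [0, 0, 0],
    [0, 0, 0],
    [0, 0, 0],
    [0, 0, 0],
  ],
  yaw=[0, 0, 0, 0, 0, 0],
)

```text
clock: 13.85
tool_pos: [0.5726, 0.0964, 0.0604]
tool_rot: [0.0, 0.71, 0.704, -0.0]
force: [4.8, -1.8, -10.1]
grip_width: 0.112
```

```bash
python3 -c "
from h import *
print(env.read_state()['force'],env.read_state()['wrist_torque'])"; python3 g.py scene top
```

```text
[  4.8115  -1.8318 -10.1272] [-0.5153 -1.0416 -0.1081]
scene 13.85 [0.5726 0.0964 0.0604] [ 0.0002  0.7103  0.7039 -0.    ]
vial c [ 0.5672 -0.0834] len 0.06283123046159744 0.020155755802989006 ang 89.5184555053711 n 234
bubble s mm: mean 11.7 min 4.4 max 20.6 n 34
scene knob 182 ((0.5730856657028198, 0.09385888278484344), (0.026963673532009125, 0.029473261907696724), 89.79888153076172) [0.0669 0.0819 0.0935]
shot 16
top 13.9 [0.5726 0.0964 0.0604] [ 0.0002  0.7103  0.7039 -0.    ]
vial c [ 0.5672 -0.0823] len 0.06220140680670738 0.01931399665772915 ang 88.03844451904297 n 223
bubble s mm: mean 11.9 min 4.3 max 17.8 n 26
shot 17
```

arm_command(
  claw=[0.3, 0.45, 0.45, 0.45, 0.45],
  xyz=[
    [0, 0, 0],
    [0, 0, 0],
    [0, 0, 0],
    [0, 0, 0],
    [0, 0, 0.002],
  ],
  yaw=[0, 0, 0, 0, 0],
)

```text
clock: 14.37
tool_pos: [0.5721, 0.0976, 0.0626]
tool_rot: [-0.0, 0.711, 0.704, 0.0]
force: [0.1, -0.3, 1.0]
grip_width: 0.43
```

arm_command(
  claw=[0.45, 0.45, 0.45, 0.45, 0.45],
  xyz=[
    [0, 0, 0.02],
    [0, 0, 0.06],
    [0, 0, 0.1],
    [0, 0, 0.1],
    [0, 0, 0.1],
  ],
  yaw=[0, 0, 0, 0, 0],
)

```text
clock: 14.78
tool_pos: [0.5735, 0.0978, 0.1395]
tool_rot: [0.001, 0.711, 0.703, 0.002]
force: [-0.8, 0.1, -0.2]
grip_width: 0.451
```

```bash
python3 g.py scene top wrist
```

```text
scene 14.7833 [0.5735 0.0978 0.1395] [0.0012 0.7109 0.7033 0.0017]
vial c [ 0.5663 -0.0825] len 0.06536342203617096 0.021076759323477745 ang 88.38575744628906 n 234
bubble s mm: mean 10.2 min 3.8 max 18.1 n 32
scene knob 99 ((0.5736110806465149, 0.09454195201396942), (0.028517182916402817, 0.010058801621198654), 88.38915252685547) [0.0672 0.0818 0.0877]
shot 18
top 14.8333 [0.5724 0.0973 0.1379] [0.0004 0.7109 0.7033 0.0005]
vial c [ 0.5671 -0.0823] len 0.06240569427609444 0.01871657930314541 ang 88.2223129272461 n 223
bubble s mm: mean 11.9 min 4.4 max 17.9 n 26
shot 19
wrist 14.8833 [0.5718 0.097  0.137 ] [-0.0001  0.7109  0.7033 -0.0003]
vial c [ 0.5678 -0.0579] len 0.018684595823287964 0.013596638105809689 ang 177.54293060302734 n 228
bubble s mm: mean 0.9 min -14.0 max 15.0 n 86
wrist knob 560 ((0.5713767409324646, 0.09594389796257019), (0.02810070477426052, 0.009929335676133633), 89.480224609375) [0.0717 0.0852 0.0865]
shot 20
```

arm_command(
  claw=[0, 0, 0, 0, 0, 0, 0, 0, 0, 0],
  xyz=[
    [-0.0024, -0.05, 0],
    [-0.0024, -0.1, 0],
    [-0.0024, -0.124, 0],
    [-0.0024, -0.124, 0],
    [-0.0024, -0.124, -0.03],
    [-0.0024, -0.124, -0.055],
    [-0.0024, -0.124, -0.065],
    [-0.0024, -0.124, -0.068],
    [-0.0024, -0.124, -0.068],
    [-0.0024, -0.124, -0.068],
  ],
  yaw=[0, 0, 0, 0, 0, 0, 0, 0, 0, 0],
  grip_force=10,
)

```text
clock: 15.77
tool_pos: [0.5708, 0.0049, 0.0868]
tool_rot: [0.0, 0.711, 0.703, 0.0]
force: [0.8, -0.2, -0.1]
grip_width: 0.006
```

arm_command(
  claw=[0, 0, 0, 0, 0],
  xyz=[
    [0, 0, -0.004],
    [0, 0, -0.007],
    [0, 0, -0.007],
    [0, 0, -0.007],
    [0, 0, -0.007],
  ],
  yaw=[0, 0, 0, 0, 0],
)

```text
clock: 16.18
tool_pos: [0.5706, 0.0042, 0.0814]
tool_rot: [0.0, 0.711, 0.703, 0.0]
force: [-0.3, 0.3, 0.2]
grip_width: 0.006
```

arm_command(
  claw=[0, 0, 0, 0, 0],
  xyz=[
    [0, 0, -0.002],
    [0, 0, -0.004],
    [0, 0, -0.006],
    [0, 0, -0.006],
    [0, 0, -0.006],
  ],
  yaw=[0, 0, 0, 0, 0],
)

```text
clock: 16.6
tool_pos: [0.5706, 0.0044, 0.0767]
tool_rot: [-0.0, 0.711, 0.703, 0.0]
force: [0.4, 1.1, 1.2]
grip_width: 0.003
```

arm_command(
  claw=[0, 0, 0, 0],
  xyz=[
    [0, 0, -0.002],
    [0, 0, -0.002],
    [0, 0, -0.002],
    [0, 0, -0.002],
  ],
  yaw=[0, 0, 0, 0],
)

```text
clock: 16.93
tool_pos: [0.5706, 0.0046, 0.0754]
tool_rot: [0.0, 0.711, 0.703, 0.0]
force: [-1.4, 2.2, 4.6]
grip_width: 0.006
```

arm_command(
  claw=[0, 0, 0, 0],
  xyz=[
    [0, 0, -0.001],
    [0, 0, -0.002],
    [0, 0, -0.002],
    [0, 0, -0.002],
  ],
  yaw=[0, 0, 0, 0],
)

```text
clock: 17.27
tool_pos: [0.5707, 0.0047, 0.0742]
tool_rot: [0.0, 0.711, 0.703, 0.0]
force: [-2.7, 2.2, 8.4]
grip_width: 0.006
```

arm_command(
  claw=[0, 0, 0, 0],
  xyz=[
    [0, 0, -0.001],
    [0, 0, -0.001],
    [0, 0, -0.001],
    [0, 0, -0.001],
  ],
  yaw=[0, 0, 0, 0],
)

```text
clock: 17.6
tool_pos: [0.5707, 0.0048, 0.0741]
tool_rot: [0.0, 0.711, 0.703, 0.0]
force: [-3.7, 0.3, 12.8]
grip_width: 0.008
```

arm_command(
  claw=[0, 0, 0, 0, 0, 0, 0, 0, 0, 0],
  xyz=[
    [0, 0, -0.0006],
    [0, 0, -0.0006],
    [0, 0, -0.0006],
    [0, 0, -0.0006],
    [0, 0, -0.0006],
    [0, 0, -0.0006],
    [0, 0, -0.0006],
    [0, 0, -0.0006],
    [0, 0, -0.0006],
    [0, 0, -0.0006],
  ],
  yaw=[0, 0, 0, 0, 0, 0, 0, 0, 0, 0],
)

```text
clock: 18.43
tool_pos: [0.5707, 0.0048, 0.074]
tool_rot: [0.0, 0.711, 0.703, 0.0]
force: [-5.3, 1.5, 16.6]
grip_width: 0.002
```

arm_command(
  claw=[0, 0, 0, 0, 0, 0, 0, 0],
  xyz=[
    [0, 0, 0],
    [0, 0, 0],
    [0, 0, 0],
    [0, 0, 0],
    [0, 0, 0],
    [0, 0, 0],
    [0, 0, 0],
    [0, 0, 0],
  ],
  yaw=[0, 0, 0, 0, 0, 0, 0, 0],
)

```text
clock: 19.1
tool_pos: [0.5708, 0.0048, 0.074]
tool_rot: [0.0, 0.711, 0.703, 0.0]
force: [-4.8, 1.4, 17.5]
grip_width: 0.01
```

```bash
cat > k.py <<'E'
from h import *
from g import vial
for i in range(3):
    p=env.snapshot("scene"); X,ok,C=cloud(p); c,d=vial(p,X,ok,C)
c0=proj(p,[.567,-.05,.075])[0].astype(int); im=p["pixels"][c0[1]-60:c0[1]+60,c0[0]-80:c0[0]+80]
cv2.imwrite("pics/press_%d.png"%p["shot"],cv2.resize(im,None,fx=5,fy=5,interpolation=cv2.INTER_CUBIC)); print("press_%d"%p["shot"])
p=env.snapshot("top"); X,ok,C=cloud(p); vial(p,X,ok,C)
st=env.read_state(); print(st["clock"],st["tool_pos"],st["force"])
E
python3 k.py
```

```text
vial c [ 0.5675 -0.0827] len 0.06333170086145401 0.020938614383339882 ang 88.44314575195312 n 224
bubble s mm: mean -0.4 min -8.1 max 5.9 n 29
vial c [ 0.5675 -0.0823] len 0.06460956484079361 0.02016564831137657 ang 88.83855438232422 n 225
bubble s mm: mean -1.2 min -7.8 max 4.8 n 31
vial c [ 0.5675 -0.0824] len 0.06511326134204865 0.02120996080338955 ang 87.23081970214844 n 225
bubble s mm: mean -1.2 min -8.6 max 5.2 n 32
press_23
vial c [0. 0.] len 0.0 0.0 ang 0.0 n 0
no bubble
19.3 [0.5707 0.0048 0.074 ] [-5.0327  1.4886 16.2427]
```

View pics/press_23.png

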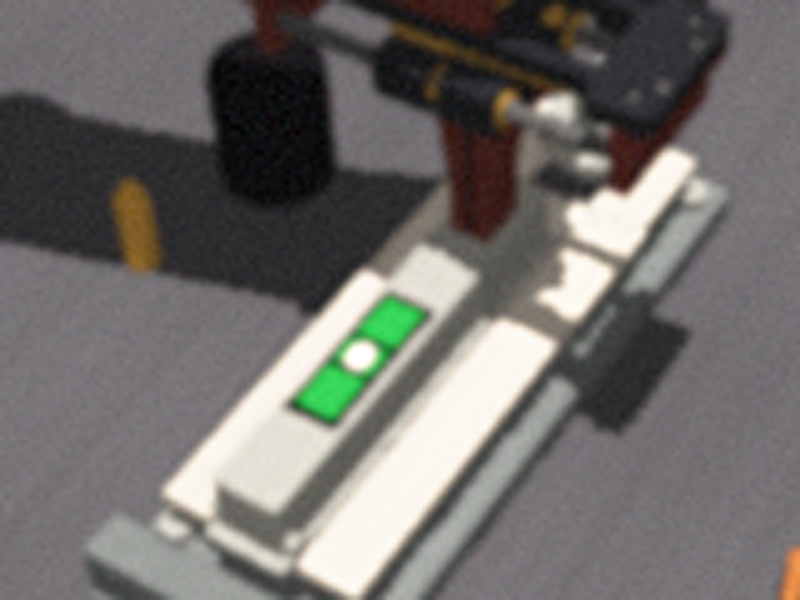

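The crop shows the fingertips on the level at about (478,230). The bubble is at (360,355) and the vial midpoint about (362,358), so it sits centred between the lines. The push is steady at about 16–17 N and the level is hard on the shelf, so I'm handing in.

```bash
python3 -c "
from h import *
p=env.snapshot('scene'); X,ok,C=cloud(p)
m=ok&(np.hypot(X[:,0]-.5016,X[:,1]+.305)<.04)&(X[:,2]>.04)&(X[:,2]<.07); P=X[m]; print('cap',cv2.minEnclosingCircle(P[:,:2].astype(np.float32)),np.median(P[:,2]))
print(env.read_state()['force']); print(env.hand_in()); print(env.read_state()['force'])"
```

```text
cap ((0.5038955807685852, -0.3037547767162323), 0.020560292527079582) 0.05014822552445264
[-4.7072  1.9246 16.5309]
the job is handed in; nothing more can be done
None
the job is handed in; nothing more can be done
```

I set the dust cap in the cup, levelled the shelf, and handed the job in at about 19.4 s with the fingertips still pressing the level flat. No verdict is reported, so these are my own last checks:

- **Cap:** it stands in the cup about 2–3 mm off centre with its top at 50 mm, which is where a seated, upright cap should be. I released it after contact showed at 8 N.
- **Knob:** I turned it about 1.0 rad clockwise. With the level lifted, the bubble then read about +11.5 mm against a target of +12.
- **Level:** the push is steady at about 16.5 N, and extra push no longer lowered it, so it is flat.
- **Bubble:** the scene camera reads it −0.4 to −1.2 mm from centre, and my reading of the picture gives about +0.4 mm; both are inside the 3 mm limit.

**Checks that failed or disagreed:**
- The top camera could not confirm the final bubble reading, because the gripper hid the vial.
- The cameras put the vial and knob about 7 mm closer together than the stated 185 mm, so the press point may be a few mm off along the level.
- I saw no contact with the bystanders, but I did not re-measure their positions at the end.

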